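Roll the repaired power unit to the stop and put it on the green mat

TASK

Roll the silver power unit along the roller track until it is up against the yellow end stop, keeping it down on the rollers all the way. Then lift it off there and set it down upright in the middle of the green mat, and let go. Leave the black unit on the red mat where it is.

Things in the scene. Friction and masses are not known exactly. Their poses are not given: they have to be found in the camera images.
- unit_mid (a point): Centre (half-way up) of the silver power unit: aluminium-coloured box with dark vent slots, 110 mm long (its x), 60 mm wide (its y), 76 mm high (z up), 0.35 to 0.65 kg. Starts standing on the rollers, its centre 83 mm above the bench, its x along the track towards the stop, 3 mm play to each rail. Grip it across its 60 mm width, mid-length.
- track: Level roller track: blue side rails, 13 free aluminium rollers, yellow end stop. Origin on the bench under the middle of the track; x along it towards the stop, y across. Roller tops 45 mm above the bench; rail tops 52 mm, rails from y = 33 to 41 mm each side. Stop face at x = +160 mm (unit's centre then at x = +105 mm), stop top 75 mm above the bench. Open end at x = -186 mm.
- mat: Green flat mat fixed on the bench beyond the track, 140 mm (x) by 170 mm (y), 4 mm thick; origin at the centre of its underside, on the bench. A unit standing on it has its centre 42 mm above the bench. A red mat of the same size lies beside it, on its left or its right.
- faulty_mid (a point): Centre of the black power unit, a bystander of the same shape and size (110 x 60 x 76 mm), standing on the red mat. Not to be moved.

How it is judged:
By the outcome, as a careful person would: the job done as asked, in the order asked, and still so for the second after the job is handed in, with the robot touching nothing.
It also fails if it takes over 48 s, if anything falls off the work surface, if the arm or the gripper's body presses on something with over 40 N, if the wrist force passes 120 N, or if a joint passes its speed limit or range.

ROBOT

A 6-joint arm with a two-finger parallel gripper is mounted at the origin on the work surface. World frame = base frame: x ahead of the robot, y to its left, z up, the work surface at z = 0. Lengths are in mm, angles in rad, forces in N, time in s.
With the tool pointing down it reaches from about 350 to 875 mm from the base axis. Payload 4.2 kg.
Tool frame: the origin (TCP) lies at the very end of the fingers, on their centre line; the grasp point (between the pads) lies 19 mm behind it; z points along the fingers, y is the line along which they close (so a half turn about z gives the same grasp; the last joint's range is limited). The gripper opens to 85 mm and grips with 20 to 120 N. Pads are 22 mm wide; open, the fingers measure 114 mm over their backs; the gripper's body (76 mm by 85 mm) begins 54 mm behind the grasp point. The pads swing forward as they close: fully open they stand 13 mm farther back than shut.
Start: joints at [-1.044, 0.385, 0.008, 0, -1.194, -0.259], TCP at [165.398, -602.696, 231.312] pointing down, gripper open.
Joint ranges: [-3.14, 3.14], [-1.21, 2.06], [-1.07, 1.41], [-3.16, 2.05], [-2.99, -0.16], [-3.1, 3.1]. Speed limits (rad/s): [2.79, 2.79, 3.14, 3.14, 3.14, 3.14].

INTERFACE

Orientations are given as a unit quaternion [x, y, z, w].
In Python, from bench import arm gives the robot as it stands. The module is installed in compiled form; this text tells all that it offers.
- The arm moves only by the tool drive_tool, never from a script. Its argument "targets" is a list of rows, each a list of 5 numbers: the closure, from -1 (fully open) to 1 (shut), then the shift along the tool's x, y, z in mm, then the turn about the tool's z in degrees. In form: [[grip, tx, ty, tz, roll], ...]. A call has 1 to 12 rows; each row is the pose to reach, as a shift and turn from the pose commanded when the call began, along the tool's axes at that moment; what a row does not reach only later rows make up. A row lasts 1/10 s, in which the tool goes at most 50 mm and 8.59 degrees, less where a joint would pass 70% of its speed; a pose out of reach is approached as far as the arm can. A call with a gripper value outside its range is refused whole. The fingers move at their own pace and stop on an object; the grip force is fixed at half the most. Time passes only in rows, so rows that repeat a pose let the fingers close. It gives the time, the measured TCP pose, the force, the opening and the grip force at its end, in the units of the state.
- arm.read_state(): the state, without advancing time (a new reading comes with each control period).
- arm.get_image(name): name is "scene" or "top" or "wrist"; returns the picture (480x640x3 uint8, blue, green, red); there is no depth.
- arm.camera_params(name): a dict with "fov_y" (degrees; the focal length in pixels is half the picture's height over the tangent of half this angle, whatever the lens; pixels are square), "cx", "cy" (the principal point, pixels), "rvec" (rotation vector, rad) and "tvec" (3), from world to camera coordinates, as OpenCV has them; the wrist camera has in their place "tool_from_camera" (4x4, takes a point from camera to tool coordinates, whose origin is the TCP and whose axes are the flange's). Camera axes: x right, y down, z forward; pixel columns grow to the right and rows downward; lengths in mm; the calibration is good to about 2 mm. A picture is of the moment at which its call begins: read the wrist's pose just before it. camera_params takes no time and is no camera call.
- arm.job_done(): hands the job in; it is judged then, once.
The state is a dict: "clock": time; "joints": joint angles; "joint_vel": joint speeds; "joint_efforts": joint torques, N m; "position": TCP position; "ee_rot": TCP orientation; "contact_force": force on the tool from outside, world axes, zero at the start; "wrist_torque": the same for the moment, N m; "gripper_width": finger opening in mm; "grasp_force": force on a finger pad.
Only numpy, scipy, OpenCV 4.12 (cv2) and the standard library are available. Lean on these libraries where they do the work, as an engineer would, in place of code of your own. Each camera call takes 0.05 s, during which the arm holds its last target. There are 200 camera calls.

## Working session

There is one attempt and no reset: what is moved stays moved. The work goes in short steps, Python scripts to look and compute and a tool call to move; the robot and the scene stay as the last step left them, time stands still between calls to the robot, and variables do not carry over. Pictures are saved under pics/ and viewed, at most 10 in all, crops included, and the job is handed in when it is done.

Besides the shell and the picture viewer there is one more tool, called after "Request:" by a JSON object that holds its "op" and its "data", one argument or row to a line. drive_tool: Moves the arm, as the interface text tells. Its arguments: {"type":"object","properties":{"targets":{"type":"array","items":{"type":"array","items":{"type":"number"}}}},"required":["targets"]}

```bash
mkdir -p pics; python3 - <<'E'
from bench import arm
import cv2
s=arm.read_state();print({k:s[k] for k in('clock','position','ee_rot','gripper_width')})
for n in('scene','top'):
    cv2.imwrite(f'pics/{n}0.png',arm.get_image(n));print(n,arm.camera_params(n))
print(arm.camera_params('wrist'))
E
```

```text
{'clock': 0.0, 'position': array([ 165.22979105, -602.15770075,  230.20551579]), 'ee_rot': array([-1.33421926e-01,  9.91058723e-01,  1.07614021e-03, -1.98245316e-04]), 'gripper_width': 85.48380564916356}
scene {'fov_y': 50.82085767634981, 'cx': 312.46317456674757, 'cy': 238.5040290200644, 'rvec': array([ 2.29908643,  0.9721676 , -0.32534529]), 'tvec': array([-399.2350588 , -252.2022192 ,  952.11323004])}
top {'fov_y': 45.458843935583225, 'cx': 316.05825555565315, 'cy': 242.85306736114342, 'rvec': array([ 2.11669117, -2.18780231,  0.05538554]), 'tvec': array([ 37.13691453, 560.13997902, 738.89671363])}
{'fov_y': 70.19916654809848, 'cx': 315.28088918340177, 'cy': 236.82251759430602, 'tool_from_camera': array([[-9.48439387e-04, -9.61195623e-01, -2.75866046e-01,
         6.87250090e+01],
       [ 9.99999547e-01, -9.34999896e-04, -1.80236567e-04,
        -6.56043198e-01],
       [-8.46921252e-05, -2.75866092e-01,  9.61196074e-01,
        -1.41861394e+02],
       [ 0.00000000e+00,  0.00000000e+00,  0.00000000e+00,
         1.00000000e+00]])}
```

View pics/top0.png

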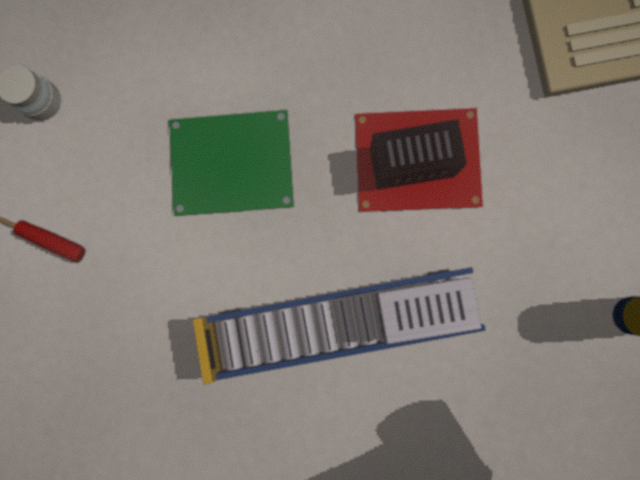

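View pics/scene0.png

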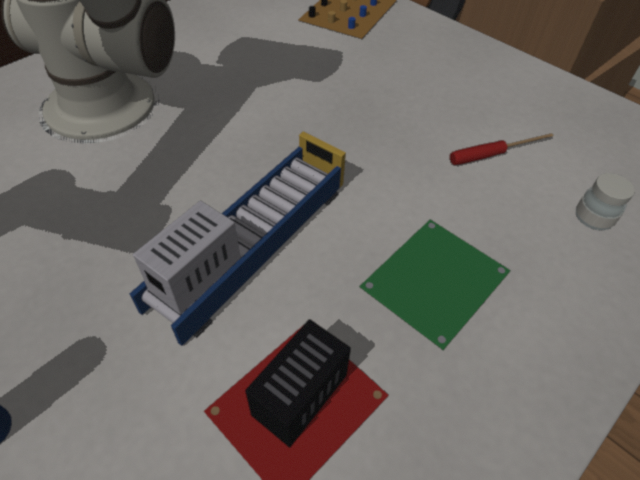

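The top view shows the silver unit's top at about (430,310), at the open end of the track. The yellow stop is at (205,350), the green mat is centred near (231,162), and the red mat with the black unit is near (418,158). The scene view agrees.

```bash
cat >h.py <<'E'
import numpy as np,cv2
from bench import arm
from scipy.spatial.transform import Rotation as R
def cam(n):
    p=arm.camera_params(n);f=240/np.tan(np.radians(p['fov_y']/2))
    if n=='wrist':
        s=arm.read_state();T=p['tool_from_camera'];A=R.from_quat(s['ee_rot']).as_matrix()
        return f,p['cx'],p['cy'],A@T[:3,:3],A@T[:3,3]+s['position']
    M=cv2.Rodrigues(p['rvec'])[0]
    return f,p['cx'],p['cy'],M.T,-M.T@p['tvec']
def ray(c,uv,z):
    f,cx,cy,A,o=c;uv=np.atleast_2d(uv).astype(float)
    d=np.c_[(uv[:,0]-cx)/f,(uv[:,1]-cy)/f,np.ones(len(uv))]@A.T
    return o+d*((z-o[2])/d[:,2])[:,None]
def mask(im,lo,hi): return cv2.inRange(cv2.cvtColor(im,cv2.COLOR_BGR2HSV),lo,hi)
def big(m): return max(cv2.findContours(m,0,2)[0],key=cv2.contourArea).reshape(-1,2)
GREEN=((45,90,40),(80,255,255));BLUE=((100,110,50),(125,255,255));YEL=((18,120,100),(32,255,255))
E
python3 - <<'E'
from h import *
np.set_printoptions(precision=1,suppress=True)
rect=lambda P:cv2.minAreaRect(P[:,:2].astype(np.float32))
for n in('top','scene'):
    im=cv2.imread(f'pics/{n}0.png');c=cam(n);print(n,'cam at',c[4])
    print('mat',rect(ray(c,big(mask(im,*GREEN)),4)))
    y=ray(c,big(mask(im,*YEL)),75);print('yel',rect(y),cv2.boxPoints(rect(y)))
    b=mask(im,*BLUE);k=cv2.connectedComponentsWithStats(b)
    for i in range(1,k[0]):
        if k[2][i,4]>80:
            P=ray(c,np.argwhere(k[1]==i)[:,::-1],52);print('blue',k[2][i],rect(P)[:2],cv2.boxPoints(rect(P)).tolist())
# unit slots in top view
im=cv2.imread('pics/top0.png');c=cam('top')
g=cv2.cvtColor(im,cv2.COLOR_BGR2GRAY)
m=np.zeros_like(g);m[270:350,388:475]=cv2.inRange(g,0,110)[270:350,388:475]
k=cv2.connectedComponentsWithStats(m)
for i in range(1,k[0]):
    if k[2][i,4]>25: print('slot',k[2][i],ray(c,k[3][i],121)[0])
s=arm.read_state();print(R.from_quat(s['ee_rot']).as_matrix())
E
```

```text
top cam at [488.5 -12.9 788.9]
mat ((681.0255737304688, 136.83895874023438), (137.06301879882812, 167.08056640625), 2.1828203201293945)
yel ((428.2203369140625, 156.93658447265625), (80.61762237548828, 22.914630889892578), 8.622261047363281) [[386.6 162.2]
 [390.1 139.6]
 [469.8 151.7]
 [466.4 174.3]]
blue [421 270  47  11  98] ((512.0149536132812, -143.98524475097656), (5.221404552459717, 59.40166473388672)) [[504.89605712890625, -115.03223419189453], [513.9738159179688, -173.73619079589844], [519.1338500976562, -172.93826293945312], [510.05609130859375, -114.23429870605469]]
blue [358 279  62  13 141] ((501.1912536621094, -73.39364624023438), (4.2087297439575195, 78.9586181640625)) [[493.19476318359375, -34.67543029785156], [505.02655029296875, -112.74253845214844], [509.187744140625, -112.11186218261719], [497.35595703125, -34.04475402832031]]
blue [218 342 195  36 594] ((412.27325439453125, 24.439712524414062), (5.881394863128662, 250.506591796875)) [[390.229736328125, 147.7730712890625], [428.50445556640625, -99.79226684570312], [434.3167724609375, -98.89364624023438], [396.0420
[... 973 characters left out ...]
056577682495117, 44.09836196899414)) [[429.6256408691406, -182.2362823486328], [463.4217224121094, -210.5645294189453], [473.7362976074219, -198.2590789794922], [439.9402160644531, -169.9308319091797]]
slot [388 270  85  21 824] [ 505.9 -111.   121. ]
slot [456 291   9  29 124] [ 474.7 -148.4  121. ]
slot [446 293   9  29 121] [ 472.9 -136.6  121. ]
slot [436 294   8  30 118] [ 471.2 -124.8  121. ]
slot [425 296   9  29 122] [ 470.  -112.8  121. ]
slot [415 298   9  29 121] [ 468.3 -101.   121. ]
slot [394 301   9  30 121] [465.  -77.2 121. ]
slot [405 300   8  29 119] [466.2 -89.2 121. ]
slot [388 329  87  20 368] [ 437.6 -110.   121. ]
[[-1.  -0.3 -0. ]
 [-0.3  1.   0. ]
 [ 0.   0.  -1. ]]
```

Request:
{"op": "drive_tool", "data": {
  "targets": [
    [-1, -424, 391, 0, -83],
    [-1, -424, 391, 0, -83],
    [-1, -424, 391, 0, -83],
    [-1, -424, 391, 0, -83],
    [-1, -424, 391, 0, -83],
    [-1, -424, 391, 0, -83],
    [-1, -424, 391, 0, -83],
    [-1, -424, 391, 0, -83],
    [-1, -424, 391, 0, -83],
    [-1, -424, 391, 0, -83],
    [-1, -424, 391, 0, -83],
    [-1, -424, 391, 0, -83]
  ]
}}

```text
clock: 1.3
position: [472.1, -110.6, 231.1]
ee_rot: [0.758, -0.653, -0.0, -0.0]
contact_force: [-0.4, -0.6, -0.3]
gripper_width: 85.5
grasp_force: 0.0
```

Request:
{"op": "drive_tool", "data": {
  "targets": [
    [-1, 0, 0, 0, 0],
    [-1, 0, 0, 0, 0],
    [-1, 0, 0, 0, 0]
  ]
}}

```text
clock: 1.6
position: [470.2, -114.0, 231.0]
ee_rot: [0.756, -0.654, -0.0, 0.0]
contact_force: [-0.0, 0.3, -0.0]
gripper_width: 85.5
grasp_force: 0.0
```

```bash
cat > w.py <<'E'
import sys
from h import *
np.set_printoptions(precision=2,suppress=True)
s=arm.read_state();print(s['clock'],s['position'],s['gripper_width'],s['contact_force'],s['joints']);print(R.from_quat(s['ee_rot']).as_matrix())
cv2.imwrite(f'pics/{sys.argv[1]}.png',arm.get_image(sys.argv[2]))
E
python3 w.py w1 wrist
```

```text
1.6 [ 470.16 -113.97  231.05] 85.5034948563549 [-0.05  0.33 -0.02] [ 0.1   0.14 -0.33 -0.   -1.1   0.05]
[[ 0.14 -0.99 -0.  ]
 [-0.99 -0.14 -0.  ]
 [-0.    0.   -1.  ]]
```

View pics/w1.png

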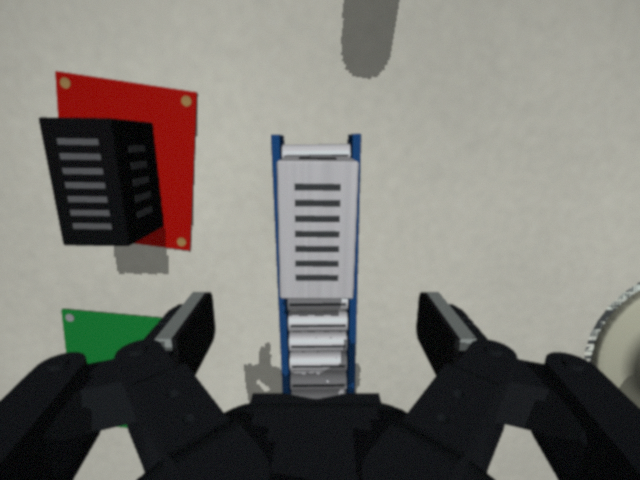

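The wrist view shows the unit's top at (278-357, 160-298), with slots around (317,232), between the blue rails and nearly parallel to the image columns.

```bash
python3 - <<'E'
from h import *
np.set_printoptions(precision=2,suppress=True)
im=cv2.imread('pics/w1.png');c=cam('wrist');g=cv2.cvtColor(im,cv2.COLOR_BGR2GRAY)
m=np.zeros_like(g);m[180:284,290:346]=cv2.inRange(g,0,110)[180:284,290:346]
k=cv2.connectedComponentsWithStats(m);P=[]
for i in range(1,k[0]):
    if k[2][i,4]>60: P.append(ray(c,k[3][i],121)[0])
P=np.array(P);print(P)
d=P[-1]-P[0];print('axis deg',np.degrees(np.arctan2(-d[0],d[1])))
s=arm.read_state();A=R.from_quat(s['ee_rot']).as_matrix();print('tool shift',A.T@(P[:,:].mean(0)-s['position']))
print('tool -x deg',np.degrees(np.arctan2(A[0,0],-A[1,0])))
b=mask(im,*BLUE)
for r in(150,250,320,370):
    x=np.flatnonzero(b[r]);x=x[(x>240)&(x<400)];print('rails',ray(c,[[x.min(),r],[x.max(),r]],52)[:,:2].ravel())
E
```

```text
[[ 475.66 -150.44  121.  ]
 [ 473.8  -138.67  121.  ]
 [ 472.23 -126.58  121.  ]
 [ 470.72 -114.86  121.  ]
 [ 468.79 -102.99  121.  ]
 [ 467.09  -91.05  121.  ]
 [ 465.44  -79.12  121.  ]]
axis deg 8.149449589303938
tool shift [  0.67  -0.35 110.18]
tool -x deg 8.267034547130917
rails [ 518.34 -168.59  440.76 -179.79]
rails [503.96 -73.8  426.66 -84.98]
rails [492.15   2.67 414.14  -8.62]
rails [482.91  63.5  405.58  52.3 ]
```

Request:
{"op": "drive_tool", "data": {
  "targets": [
    [-1, 0.5, 0, 45, -0.4],
    [-1, 0.5, 0, 90, -0.4],
    [-1, 0.5, 0, 125, -0.4],
    [-1, 0.5, 0, 150, -0.4],
    [-1, 0.5, 0, 164, -0.4],
    [-1, 0.5, 0, 164, -0.4],
    [-1, 0.5, 0, 164, -0.4]
  ]
}}

```text
clock: 2.35
position: [471.0, -114.7, 67.7]
ee_rot: [0.759, -0.652, 0.0, -0.0]
contact_force: [0.7, -0.6, 0.7]
gripper_width: 85.4
grasp_force: 0.0
```

Request:
{"op": "drive_tool", "data": {
  "targets": [
    [1, 0, 0, 0, 0],
    [1, 0, 0, 0, 0],
    [1, 0, 0, 0, 0],
    [1, 0, 0, 0, 0],
    [1, 0, 0, 0, 0],
    [1, 0, 0, 0, 0],
    [1, 0, 0, 0, 0],
    [1, 0, 0, 0, 0]
  ]
}}

```text
clock: 3.15
position: [470.4, -114.2, 68.6]
ee_rot: [0.759, -0.651, 0.0, 0.0]
contact_force: [-3.4, -0.4, 5.7]
gripper_width: 59.3
grasp_force: 61.4
```

```bash
python3 w.py w2 wrist
```

```text
3.15 [ 470.43 -114.22   68.58] 59.31100861288431 [-3.39 -0.35  5.65] [ 0.1   0.34 -0.54  0.   -0.69  0.05]
[[ 0.15 -0.99 -0.  ]
 [-0.99 -0.15 -0.  ]
 [ 0.    0.   -1.  ]]
```

Request:
{"op": "drive_tool", "data": {
  "targets": [
    [1, -8, 0, 0, 0],
    [1, -24, 0, 0, 0],
    [1, -42, 0, 0, 0],
    [1, -60, 0, 0, 0],
    [1, -78, 0, 0, 0],
    [1, -94, 0, 0, 0],
    [1, -100, 0, 0, 0],
    [1, -100, 0, 0, 0]
  ]
}}

```text
clock: 4.0
position: [454.9, -14.5, 68.6]
ee_rot: [0.759, -0.651, -0.0, 0.0]
contact_force: [-3.1, 0.5, 6.9]
gripper_width: 59.1
grasp_force: 61.7
```

```bash
python3 w.py t2 top; python3 - <<'E'
from h import *
im=cv2.imread('pics/t2.png');c=cam('wrist')
import cv2
im=arm.get_image('wrist');cv2.imwrite('pics/w3.png',im)
y=mask(im,*YEL);print(y.sum()//255)
E
```

```text
4.0 [454.87 -14.5   68.57] 59.125001840953665 [-3.15  0.51  6.89] [ 0.33  0.3  -0.61 -0.   -0.66 -0.17]
[[ 0.15 -0.99 -0.  ]
 [-0.99 -0.15  0.  ]
 [-0.    0.   -1.  ]]
119
```

View pics/t2.png

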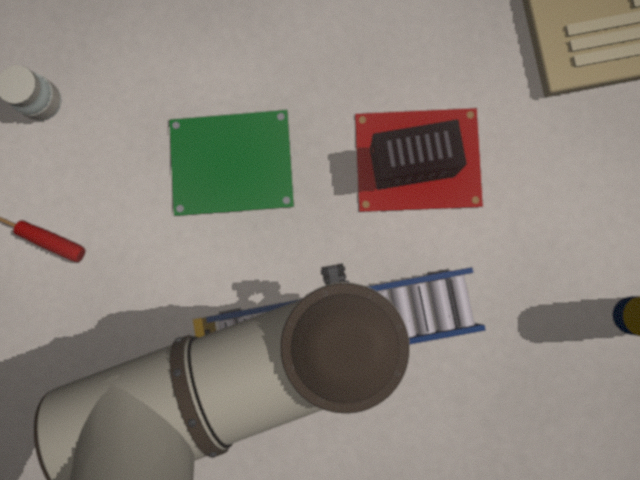

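The arm is now mid-track at pixel (345,345) with the unit gripped. The rollers behind it are bare, and the mats and black unit haven't moved.

Request:
{"op": "drive_tool", "data": {
  "targets": [
    [1, -8, 0, 0, 0],
    [1, -24, 0, 0, 0],
    [1, -42, 0, 0, 0],
    [1, -60, 0, 0, 0],
    [1, -76, 0, 0, 0],
    [1, -88, 0, 0, 0],
    [1, -95, 0, 0, 0],
    [1, -98, 0, 0, 0],
    [1, -98, 0, 0, 0]
  ]
}}

```text
clock: 5.0
position: [439.8, 81.9, 68.6]
ee_rot: [0.759, -0.651, -0.0, 0.0]
contact_force: [-4.6, -0.2, 8.0]
gripper_width: 59.2
grasp_force: 61.8
```

Request:
{"op": "drive_tool", "data": {
  "targets": [
    [1, -1, 0, 0, 0],
    [1, -2, 0, 0, 0],
    [1, -3, 0, 0, 0],
    [1, -4, 0, 0, 0],
    [1, -5, 0, 0, 0],
    [1, -5, 0, 0, 0]
  ]
}}

```text
clock: 5.6
position: [439.2, 86.3, 68.6]
ee_rot: [0.759, -0.651, -0.0, 0.0]
contact_force: [-4.9, -0.1, 8.5]
gripper_width: 59.7
grasp_force: 61.8
```

Request:
{"op": "drive_tool", "data": {
  "targets": [
    [1, -1, 0, 0, 0],
    [1, -2, 0, 0, 0],
    [1, -3, 0, 0, 0],
    [1, -4, 0, 0, 0],
    [1, -5, 0, 0, 0],
    [1, -5, 0, 0, 0]
  ]
}}

```text
clock: 6.2
position: [438.4, 91.3, 68.6]
ee_rot: [0.759, -0.651, -0.0, 0.0]
contact_force: [-4.8, -1.2, 7.9]
gripper_width: 59.5
grasp_force: 61.8
```

Request:
{"op": "drive_tool", "data": {
  "targets": [
    [1, -1, 0, 0, 0],
    [1, -2, 0, 0, 0],
    [1, -3, 0, 0, 0],
    [1, -3, 0, 0, 0]
  ]
}}

```text
clock: 6.6
position: [437.9, 94.2, 68.6]
ee_rot: [0.759, -0.651, -0.0, 0.0]
contact_force: [-4.8, -0.6, 8.8]
gripper_width: 59.4
grasp_force: 61.8
```

Request:
{"op": "drive_tool", "data": {
  "targets": [
    [1, -1, 0, 0, 0],
    [1, -2, 0, 0, 0],
    [1, -3, 0, 0, 0],
    [1, -3, 0, 0, 0]
  ]
}}

```text
clock: 7.0
position: [437.5, 97.2, 68.6]
ee_rot: [0.759, -0.651, -0.0, 0.0]
contact_force: [-4.7, 0.1, 8.9]
gripper_width: 59.5
grasp_force: 61.8
```

Request:
{"op": "drive_tool", "data": {
  "targets": [
    [1, -1, 0, 0, 0],
    [1, -2, 0, 0, 0],
    [1, -2, 0, 0, 0]
  ]
}}

```text
clock: 7.3
position: [437.2, 99.2, 68.6]
ee_rot: [0.759, -0.651, -0.0, 0.0]
contact_force: [-4.4, -1.1, 7.9]
gripper_width: 59.5
grasp_force: 61.8
```

Request:
{"op": "drive_tool", "data": {
  "targets": [
    [1, -1, 0, 0, 0],
    [1, -2, 0, 0, 0],
    [1, -2, 0, 0, 0]
  ]
}}

```text
clock: 7.6
position: [437.2, 99.5, 68.6]
ee_rot: [0.759, -0.651, 0.001, 0.002]
contact_force: [0.5, -9.8, 8.0]
gripper_width: 59.6
grasp_force: 61.6
```

```bash
python3 w.py s4 scene; python3 -c "
import cv2;a=cv2.imread('pics/s4.png')[100:260,180:400];cv2.imwrite('pics/s4c.png',cv2.resize(a,None,fx=3.5,fy=3.5,interpolation=2))"
```

```text
7.6 [437.17  99.48  68.6 ] 59.64254597135979 [ 0.48 -9.75  8.  ] [ 0.59  0.29 -0.63  0.   -0.65 -0.44]
[[ 0.15 -0.99 -0.  ]
 [-0.99 -0.15 -0.  ]
 [ 0.    0.   -1.  ]]
```

View pics/s4c.png

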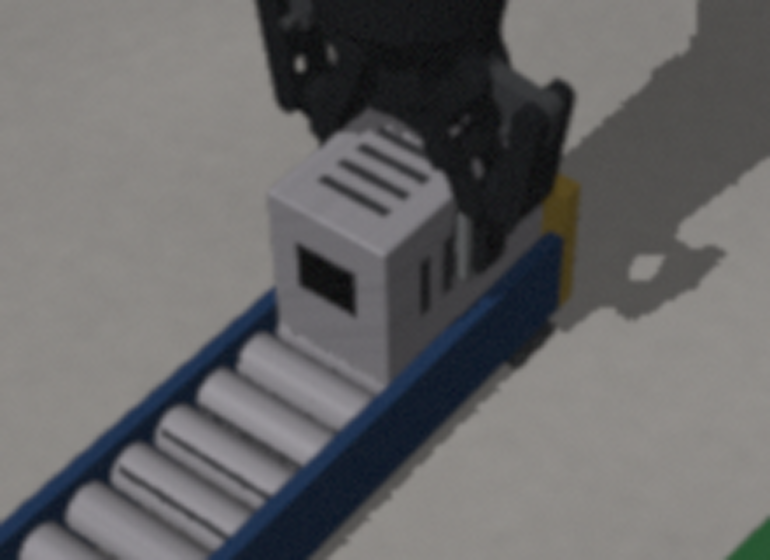

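Silver unit is seated against the yellow stop: its measured motion halted with 10 N of reaction, and in the view it lies between the rails with the stop at its far end. Next I dwell briefly and lift.

Request:
{"op": "drive_tool", "data": {
  "targets": [
    [1, 0, 0, 0, 0],
    [1, 0, 0, 0, 0],
    [1, 0, 0, 0, 0],
    [1, 0, 0, -4, 0],
    [1, 0, 0, -12, 0],
    [1, 0, 0, -25, 0],
    [1, 0, 0, -42, 0],
    [1, 0, 0, -60, 0],
    [1, 0, 0, -74, 0],
    [1, 0, 0, -80, 0],
    [1, 0, 0, -80, 0]
  ]
}}

```text
clock: 8.75
position: [437.7, 101.8, 147.8]
ee_rot: [0.759, -0.651, -0.0, -0.001]
contact_force: [0.8, 1.0, -5.9]
gripper_width: 59.3
grasp_force: 63.2
```

Request:
{"op": "drive_tool", "data": {
  "targets": [
    [1, 0, -10, 0, 0],
    [1, 0, -30, 0, 1],
    [1, 0, -60, 0, 2],
    [1, 0, -95, 0, 3],
    [1, 0, -130, 0, 4],
    [1, 0, -165, 0, 5],
    [1, 0, -195, 0, 6],
    [1, 1, -220, 0, 6.3],
    [1, 1, -238, 0, 6.3],
    [1, 1, -246, 0, 6.3],
    [1, 1, -246, 0, 6.3],
    [1, 1, -246, 0, 6.3]
  ]
}}

```text
clock: 9.95
position: [680.0, 137.7, 146.0]
ee_rot: [0.722, -0.692, -0.001, 0.001]
contact_force: [-0.8, -0.1, -6.1]
gripper_width: 59.0
grasp_force: 63.1
```

```bash
python3 w.py w5 wrist;  python3 w.py s5 scene
```

```text
9.95 [679.99 137.68 145.96] 59.030251683468244 [-0.79 -0.05 -6.08] [ 0.43  0.56  0.08 -0.   -1.09 -0.39]
[[ 0.04 -1.   -0.  ]
 [-1.   -0.04 -0.  ]
 [ 0.    0.   -1.  ]]
10.0 [679.94 137.75 146.58] 59.74274366207572 [-0.13  0.42 -5.76] [ 0.43  0.56  0.08 -0.   -1.09 -0.39]
[[ 0.04 -1.   -0.  ]
 [-1.   -0.04 -0.  ]
 [ 0.    0.   -1.  ]]
```

View pics/s5.png

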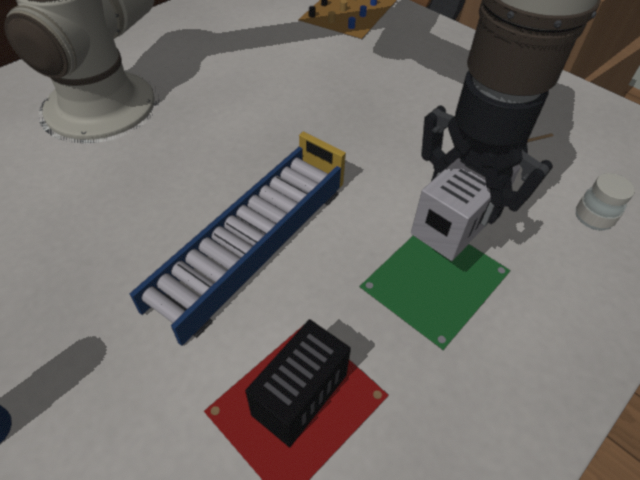

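View pics/w5.png

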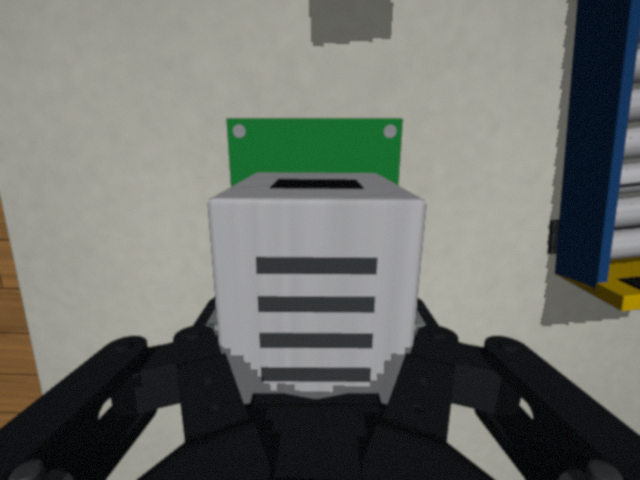

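The scene view shows the unit held level above the green mat. In the wrist view the mat's far edge runs (228-402,118), parallel to the unit and centred on it. I'll lower it now.

Request:
{"op": "drive_tool", "data": {
  "targets": [
    [1, 1, 0, 10, 0],
    [1, 1, 0, 32, 0],
    [1, 1, 0, 58, 0],
    [1, 1, 0, 82, 0],
    [1, 1, 0, 100, 0],
    [1, 1, 0, 110, 0],
    [1, 1, 0, 114, 0],
    [1, 1, 0, 116, 0],
    [1, 1, 0, 116, 0],
    [1, 1, 0, 116, 0]
  ]
}}

```text
clock: 11.05
position: [681.8, 137.2, 32.6]
ee_rot: [0.722, -0.692, 0.001, -0.001]
contact_force: [0.5, -0.2, -6.5]
gripper_width: 59.3
grasp_force: 63.1
```

Request:
{"op": "drive_tool", "data": {
  "targets": [
    [1, 0, 0, 0.5, 0],
    [1, 0, 0, 1, 0],
    [1, 0, 0, 1.5, 0],
    [1, 0, 0, 2, 0],
    [1, 0, 0, 2, 0]
  ]
}}

```text
clock: 11.55
position: [681.0, 136.9, 29.2]
ee_rot: [0.722, -0.692, -0.0, 0.0]
contact_force: [0.3, 0.6, -6.1]
gripper_width: 59.4
grasp_force: 63.1
```

Request:
{"op": "drive_tool", "data": {
  "targets": [
    [1, 0, 0, 0.5, 0],
    [1, 0, 0, 1, 0],
    [1, 0, 0, 1.5, 0],
    [1, 0, 0, 1.5, 0]
  ]
}}

```text
clock: 11.95
position: [681.1, 137.0, 27.8]
ee_rot: [0.722, -0.692, 0.0, -0.0]
contact_force: [-0.2, 0.2, -6.6]
gripper_width: 59.2
grasp_force: 63.4
```

Request:
{"op": "drive_tool", "data": {
  "targets": [
    [1, 0, 0, 0.5, 0],
    [1, 0, 0, 1, 0],
    [1, 0, 0, 1, 0]
  ]
}}

```text
clock: 12.25
position: [681.1, 137.0, 27.7]
ee_rot: [0.722, -0.692, 0.0, -0.0]
contact_force: [-3.6, -0.5, 0.6]
gripper_width: 59.4
grasp_force: 63.6
```

Force has gone from -6.6 to +0.6 N, so the unit is standing on the mat. Release and retreat upward.

Request:
{"op": "drive_tool", "data": {
  "targets": [
    [-1, 0, 0, 0, 0],
    [-1, 0, 0, 0, 0],
    [-1, 0, 0, 0, 0],
    [-1, 0, 0, 0, 0],
    [-1, 0, 0, 0, 0],
    [-1, 0, 0, 0, 0],
    [-1, 0, 0, 0, 0],
    [-1, 0, 0, 0, 0]
  ]
}}

```text
clock: 13.05
position: [681.1, 136.9, 26.8]
ee_rot: [0.722, -0.692, 0.0, 0.0]
contact_force: [-1.4, 0.2, -0.3]
gripper_width: 85.7
grasp_force: 0.0
```

Request:
{"op": "drive_tool", "data": {
  "targets": [
    [-1, 0, 0, -8, 0],
    [-1, 0, 0, -25, 0],
    [-1, 0, 0, -50, 0],
    [-1, 0, 0, -80, 0],
    [-1, 0, 0, -115, 0],
    [-1, 0, 0, -150, 0],
    [-1, 0, 0, -170, 0],
    [-1, 0, 0, -180, 0],
    [-1, 0, 0, -180, 0],
    [-1, 0, 0, -180, 0]
  ]
}}

```text
clock: 14.05
position: [680.4, 136.8, 205.5]
ee_rot: [0.722, -0.692, -0.001, 0.001]
contact_force: [-0.7, -0.7, -0.6]
gripper_width: 85.4
grasp_force: 0.0
```

```bash
python3 w.py s6 scene; python3 - <<'E'
from h import *
np.set_printoptions(precision=1,suppress=True)
c=cam('wrist');im=arm.get_image('wrist');cv2.imwrite('pics/w6.png',im)
E
```

```text
14.05 [680.36 136.82 205.51] 85.40735688794507 [-0.67 -0.71 -0.59] [ 0.43  0.52  0.16 -0.   -1.22 -0.39]
[[ 0.04 -1.   -0.  ]
 [-1.   -0.04 -0.  ]
 [ 0.    0.   -1.  ]]
```

View pics/s6.png

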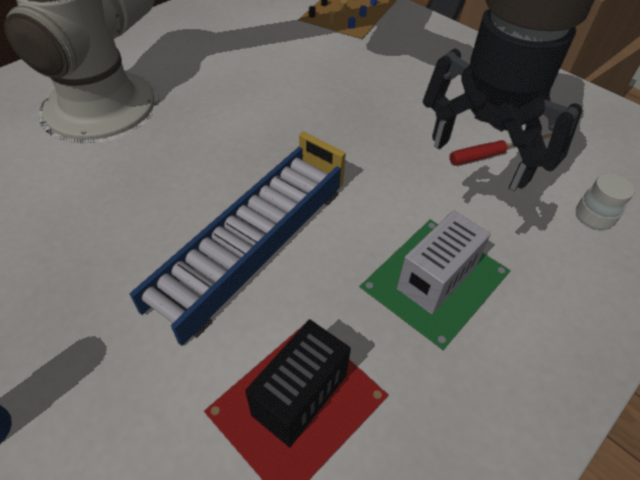

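View pics/w6.png

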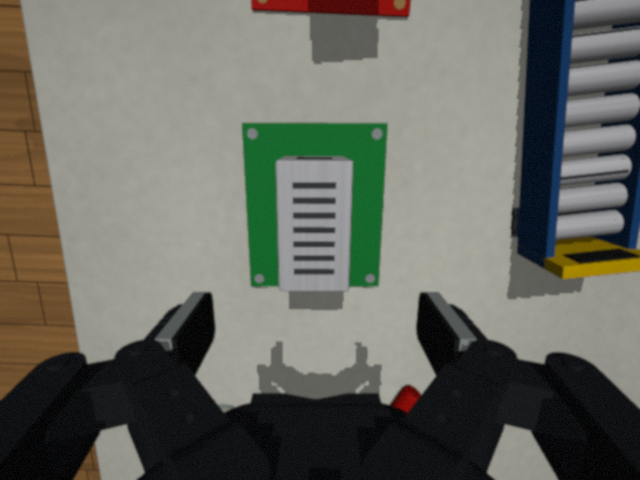

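Both views show the unit upright on the green mat, with its top at (277-352,157-290) in the wrist view, and the gripper clear. One quick numeric check of the centring, then I hand in.

```bash
python3 - <<'E'
from h import *
np.set_printoptions(precision=1,suppress=True)
im=cv2.imread('pics/w6.png');c=cam('wrist');g=cv2.cvtColor(im,cv2.COLOR_BGR2GRAY)
m=np.zeros_like(g);m[175:280,285:343]=cv2.inRange(g,0,110)[175:280,285:343]
k=cv2.connectedComponentsWithStats(m)
u=np.mean([ray(c,k[3][i],80)[0] for i in range(1,k[0]) if k[2][i,4]>60],0)
mt=np.mean(ray(c,[[252,134],[377,133],[259,279],[370,279]],4),0)
print(u,mt)
if np.hypot(*(u-mt)[:2])<6: print(arm.job_done())
E
```

```text
[682.7 136.9  80. ] [681.9 136.6   4. ]
the job is handed in; nothing more can be done
None
```

The silver unit was rolled along the track to the yellow stop, then lifted off and set down upright within about 1 mm of the green mat's centre by the wrist camera; it was released and handed in at about 14 s, with the black unit left untouched.

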